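Dock the filter cartridges by size

TASK

Dock the four filter cartridges (the white capsules with black end caps) in the four round aluminium cups on the bench: each upright and fully down in the cup of its own size, the smallest cartridge in the smallest cup and so on up to the largest in the largest. Do not tip a cartridge over, and leave the two small sample bottles standing among them where they are.

Things in the scene. Friction and masses are not known exactly. Their poses are not given: they have to be found in the camera images.
- cartridge_a: The smallest filter cartridge: a loose upright round capsule, white with black end caps, 24 mm in diameter; its straight body is 62 mm high, with a thin black hose nipple (9 mm wide, 10 mm high) upright on top. About 50 g, though it varies. Origin: centre of its underside; z up along its axis. Grip it across the upper body.
- cartridge_b: The second smallest filter cartridge: a loose upright round capsule, white with black end caps, 37 mm in diameter; its straight body is 70 mm high, with a thin black hose nipple (9 mm wide, 10 mm high) upright on top. About 80 g, though it varies. Origin: centre of its underside; z up along its axis. Grip it across the upper body.
- cartridge_c: The second largest filter cartridge: a loose upright round capsule, white with black end caps, 50 mm in diameter; its straight body is 78 mm high, with a thin black hose nipple (9 mm wide, 10 mm high) upright on top. About 110 g, though it varies. Origin: centre of its underside; z up along its axis. Grip it across the upper body.
- cartridge_d: The largest filter cartridge: a loose upright round capsule, white with black end caps, 63 mm in diameter; its straight body is 86 mm high, with a thin black hose nipple (9 mm wide, 10 mm high) upright on top. About 140 g, though it varies. Origin: centre of its underside; z up along its axis. Grip it across the upper body.
- cup_a: The smallest docking cup: a low open round aluminium cup fixed to the bench, empty. Bore 36 mm, wall 4 mm, floor 5 mm thick, rim 18 mm above the bench; the mouth flaring in its top 6 mm to 44 mm inside and 52 mm outside. Takes the 24 mm cartridge with 6 mm to spare all round, no larger one. Origin: centre of its underside, on the bench; z up.
- cup_b: The second smallest docking cup: a low open round aluminium cup fixed to the bench, empty. Bore 49 mm, wall 4 mm, floor 5 mm thick, rim 18 mm above the bench; the mouth flaring in its top 6 mm to 57 mm inside and 65 mm outside. Takes the 37 mm cartridge with 6 mm to spare all round, no larger one. Origin: centre of its underside, on the bench; z up.
- cup_c: The second largest docking cup: a low open round aluminium cup fixed to the bench, empty. Bore 62 mm, wall 4 mm, floor 5 mm thick, rim 18 mm above the bench; the mouth flaring in its top 6 mm to 70 mm inside and 78 mm outside. Takes the 50 mm cartridge with 6 mm to spare all round, no larger one. Origin: centre of its underside, on the bench; z up.
- cup_d: The largest docking cup: a low open round aluminium cup fixed to the bench, empty. Bore 75 mm, wall 4 mm, floor 5 mm thick, rim 18 mm above the bench; the mouth flaring in its top 6 mm to 83 mm inside and 91 mm outside. Takes the 63 mm cartridge with 6 mm to spare all round, no larger one. Origin: centre of its underside, on the bench; z up.
- bottle_a: One of two alike loose white sample bottles with rounded shoulder, narrow neck and white cap (no black caps), 42 mm in diameter, 95 mm high, standing among the cartridges and cups; to be left alone. Origin: centre of its underside; z up.
- bottle_b: One of two alike loose white sample bottles with rounded shoulder, narrow neck and white cap (no black caps), 42 mm in diameter, 95 mm high, standing among the cartridges and cups; to be left alone. Origin: centre of its underside; z up.
Things that resemble listed ones, but are neither listed nor needed, are in the scene too. Leave any green, purple or red look-alike of the cartridge_c alone.

How it is judged (in metres and radians):
At the end, for the whole second after the job is handed in: Each of the four cartridges stands in the cup of its own size, within 10 mm of the cup's centre, its underside on the cup's floor (2 to 9 mm above the cup's underside), upright within 0.12 rad, released and at rest (horizontal distance between cartridge_a and cup_a below 0.01 m and z of cartridge_a in the frame of cup_a between 0.002 and 0.009 m and angle between each of cartridge_a, cartridge_b, cartridge_c, cartridge_d's own z axis and vertical below 0.12 rad and linear speed of each of cartridge_a, cartridge_b, cartridge_c, cartridge_d below 0.02 m/s and angular speed of each of cartridge_a, cartridge_b, cartridge_c, cartridge_d below 0.2 rad/s and horizontal distance between cartridge_b and cup_b below 0.01 m and z of cartridge_b in the frame of cup_b between 0.002 and 0.009 m and horizontal distance between cartridge_c and cup_c below 0.01 m and z of cartridge_c in the frame of cup_c between 0.002 and 0.009 m and horizontal distance between cartridge_d and cup_d below 0.01 m and z of cartridge_d in the frame of cup_d between 0.002 and 0.009 m); the robot touches nothing.
It fails at once if a cartridge is tipped over (more than about 40 degrees) (angle between any of cartridge_a, cartridge_b, cartridge_c, cartridge_d's own z axis and vertical above 0.7 rad).
It fails at once if a sample bottle is shifted by more than 30 mm or tipped (distance of any of bottle_a, bottle_b from where it was at the start of the episode above 0.03 m or angle between any of bottle_a, bottle_b's own z axis and vertical above 0.4 rad).
It also fails if it takes over 99 s, if anything falls off the work surface, if the arm or the gripper's body presses on something with over 40 N, if the wrist force passes 120 N, or if a joint passes its speed limit or range.

ROBOT

A 6-joint arm with a two-finger parallel gripper is mounted at the origin on the work surface. World frame = base frame: x ahead of the robot, y to its left, z up, the work surface at z = 0. Lengths are in mm, angles in rad, forces in N, time in s.
With the tool pointing down it reaches from about 400 to 925 mm from the base axis. Payload 12.5 kg.
Tool frame: the origin (TCP) lies midway between the tips of the shut fingers; the grasp point (between the pads) lies 19 mm behind it; z points along the fingers, y is the line along which they close (so a half turn about z gives the same grasp; the last joint's range is limited). The gripper opens to 95 mm and grips with 3 to 60 N. Pads are 20 mm wide; open, the fingers measure 119 mm over their backs; the gripper's body (75 mm by 180 mm) begins 59 mm behind the grasp point.
Start: joints at [-1.294, 0.491, 1.559, -0, 1.092, -0.106], TCP at [233.473, -579.773, 214.661] pointing down, gripper open.
Joint ranges: [-3.1, 3.1], [-0.84, 2.19], [0.05, 2.79], [-1.13, 4.28], [0.06, 2.93], [-2.69, 2.69]. Speed limits (rad/s): [2.22, 2.22, 2.79, 3.14, 3.14, 3.14].

INTERFACE

Orientations are given as [roll, pitch, yaw] about the fixed x, y, z axes, in that order (R = Rz(yaw) Ry(pitch) Rx(roll)).
In Python, from cell import * gives the robot as it stands. The module is installed in compiled form; this text tells all that it offers.
- The arm moves only by the tool arm_command, never from a script. Its arguments are lists of equal length, an entry for each row: "delta_pos": the shift along the world's x, y, z in units of 250 mm (1.0 is 250 mm), a list of three; "delta_rot": the turn, a rotation vector about the world's x, y, z in units of 90 degrees (1.0 is 90 degrees), a list of three; "claw": the closure, from 0 (fully open) to 1 (shut). In form: {"delta_pos": [[tx, ty, tz], ...], "delta_rot": [[wx, wy, wz], ...], "claw": [claw, ...]}. A call has exactly 5 rows; each row is the pose to reach, as a shift and turn from the pose commanded when the call began; what a row does not reach only later rows make up. A row lasts 1/12 s, in which the tool goes at most 41.7 mm and 7.16 degrees, less where a joint would pass 70% of its speed; a pose out of reach is approached as far as the arm can. A call with a number of a shift or a turn outside -1 to 1 is refused whole. A call with a gripper value outside its range is refused whole. The fingers move at their own pace and stop on an object; the grip force is fixed at half the most. Time passes only in rows, so rows that repeat a pose let the fingers close, or fill a call up. It gives the time, the measured TCP pose, the force, the opening and the grip force at its end, in the units of the state.
- state(): the state, without advancing time (a new reading comes with each control period).
- read_camera(name): name is "scene" or "side" or "wrist"; returns the picture (420x560x3 uint8, red, green, blue); there is no depth.
- calibration(name): a dict with "camera_matrix" (3x3 intrinsics, pixels), "k1" (the pictures are not rectified: a ray, as slopes to the right and down, at radius r is drawn at 1 + k1 r^2 times it, then the intrinsics apply), "T" (4x4, takes a point from camera to world coordinates). Camera axes: x right, y down, z forward; pixel columns grow to the right and rows downward; lengths in mm; the calibration is good to about 2 mm. A picture is of the moment at which its call begins: read the wrist's pose just before it. calibration takes no time and is no camera call; for the wrist camera it gives the pose at the moment of the call.
- job_done(): hands the job in; it is judged then, once.
The state is a dict: "t": time; "joints": joint angles; "qvel": joint speeds; "tau": joint torques, N m; "eef_pos": TCP position; "tcp_rot": TCP orientation; "ft_force": force on the tool from outside, world axes, zero at the start; "moment": the same for the moment, N m; "opening": opening from 0.0 (shut) to 1.0 (fully open); "grip_force": force on a finger pad.
Only numpy, scipy, OpenCV 4.12 (cv2) and the standard library are available. Lean on these libraries where they do the work, as an engineer would, in place of code of your own. Each camera call takes 0.05 s, during which the arm holds its last target. There are 200 camera calls.

## Working session

There is one attempt and no reset: what is moved stays moved. The work goes in short steps, Python scripts to look and compute and a tool call to move; the robot and the scene stay as the last step left them, time stands still between calls to the robot, and variables do not carry over. Pictures are saved under pics/ and viewed, at most 17 in all, crops included, and the job is handed in when it is done.

Besides the shell and the picture viewer there is one more tool, called after "Call:" as name(argument=value, ...) on one line, values as JSON. arm_command: Moves the arm, as the interface text tells. Shifts and turns lie within -1 to 1; 1 stands for 250 mm of shift or 90 degrees of turn. Its arguments: {"type":"object","properties":{"delta_pos":{"type":"array"},"delta_rot":{"type":"array"},"claw":{"type":"array"}},"required":["delta_pos","delta_rot","claw"]}

```bash
mkdir -p pics; cat > h.py <<'E'
import numpy as np, cv2
from cell import *
def save(img,n): cv2.imwrite(f'pics/{n}.png',cv2.cvtColor(img,cv2.COLOR_RGB2BGR))
def ray(c,uv):
    K=np.array(c["camera_matrix"]);k=c["k1"];T=np.array(c["T"])
    d=cv2.undistortPoints(np.array([[uv]],float),K,np.array([k,0,0,0.]))[0,0]
    return T[:3,3],T[:3,:3]@np.array([d[0],d[1],1])
def onplane(c,uv,z):
    o,d=ray(c,uv);return o+d*(z-o[2])/d[2]
def proj(c,p):
    K=np.array(c["camera_matrix"]);Ti=np.linalg.inv(np.array(c["T"]))
    return cv2.projectPoints(np.array([p],float),cv2.Rodrigues(Ti[:3,:3])[0],Ti[:3,3],K,np.array([c["k1"],0,0,0.]))[0][0,0]
E
python3 - <<'E'
from h import *
s=state();print({k:np.round(v,3) for k,v in s.items()})
for n in("scene","side","wrist"):
    c=calibration(n);save(read_camera(n),n+'0');print(n,np.round(c["T"],3).tolist(),np.round(c["camera_matrix"],1).tolist(),c["k1"])
E
```

```text
{'t': np.float64(0.0), 'joints': array([-1.294,  0.492,  1.559, -0.   ,  1.092, -0.106]), 'qvel': array([ 0.   , -0.   , -0.001,  0.001, -0.   , -0.   ]), 'tau': array([ 2.0000e-03, -6.1264e+01, -2.5817e+01,  6.9000e-02,  4.8000e-02,
       -0.0000e+00]), 'eef_pos': array([ 233.406, -579.528,  214.051]), 'tcp_rot': array([-3.14 , -0.   ,  0.383]), 'ft_force': array([ 0.241,  0.595, -1.357]), 'moment': array([-0.044,  0.028,  0.009]), 'grip_force': np.float64(0.0), 'opening': np.float64(1.002)}
scene [[0.788, 0.412, -0.458, 935.584], [0.615, -0.512, 0.599, -604.074], [0.013, -0.754, -0.657, 694.409], [0.0, 0.0, 0.0, 1.0]] [[409.0, 0.0, 273.9], [0.0, 409.0, 205.0], [0.0, 0.0, 1.0]] -0.027364951267102682
side [[-0.983, -0.123, 0.139, 325.809], [-0.185, 0.564, -0.805, 1017.943], [0.02, -0.817, -0.577, 759.784], [0.0, 0.0, 0.0, 1.0]] [[504.1, 0.0, 281.3], [0.0, 504.1, 201.9], [0.0, 0.0, 1.0]] -0.06424760743844714
wrist [[0.375, -0.887, -0.27, 309.83], [-0.927, -0.359, -0.109, -549.881], [-0.001, 0.291, -0.957, 383.288], [0.0, 0.0, 0.0, 1.0]] [[360.2, 0.0, 276.9], [0.0, 360.2, 206.2], [0.0, 0.0, 1.0]] -0.003926953742334428
```

View pics/scene0.png

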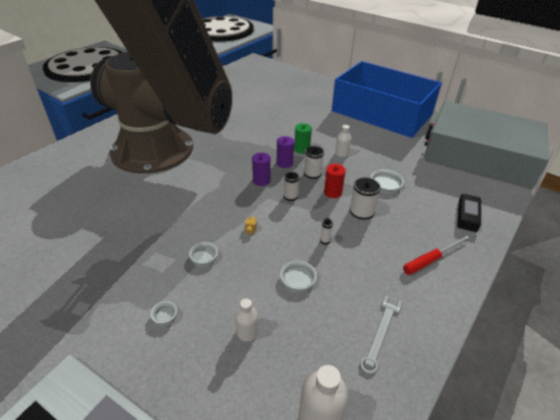

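View pics/side0.png

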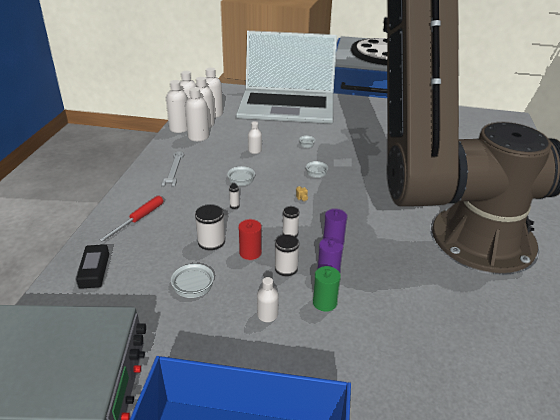

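View pics/wrist0.png

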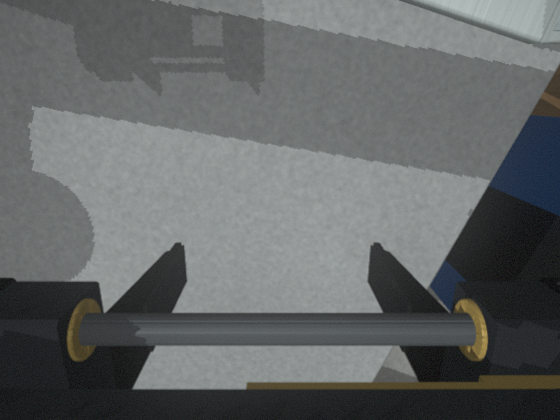

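The scene picture shows the cartridges a (326,231), b (291,185), c (314,161) and d (364,197), the cups a (163,313), b (203,254), c (298,276) and d (387,181), and the bottles at (247,322) and (344,142). The side picture shows the same objects, with d at (210,227) next to the red look-alike at (250,239). The wrist picture shows only bench. Next I'll enlarge crops so I can measure.

```bash
python3 - <<'E'
import cv2
a=cv2.imread('pics/scene0.png')[110:350,140:420];cv2.imwrite('pics/sc.png',cv2.resize(a,None,fx=2.5,fy=2.5,interpolation=cv2.INTER_CUBIC))
a=cv2.imread('pics/side0.png')[120:325,160:360];cv2.imwrite('pics/si.png',cv2.resize(a,None,fx=2.9,fy=2.9,interpolation=cv2.INTER_CUBIC))
E
```

```text
(no output)
```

View pics/sc.png

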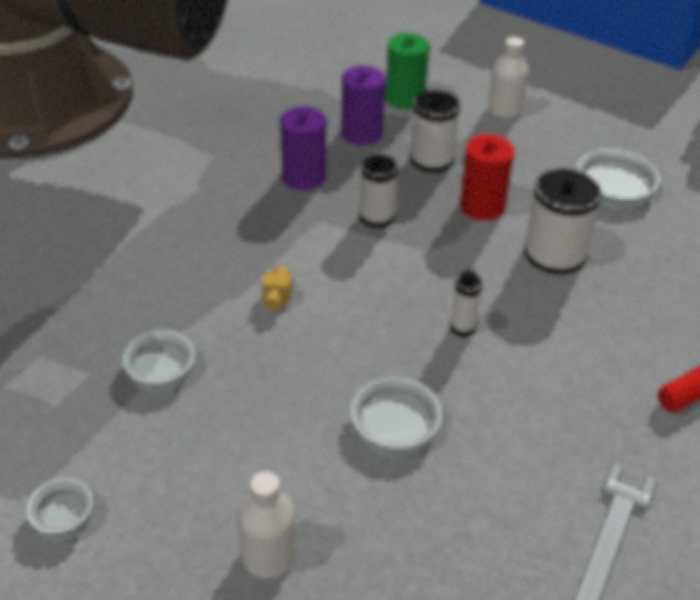

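View pics/si.png

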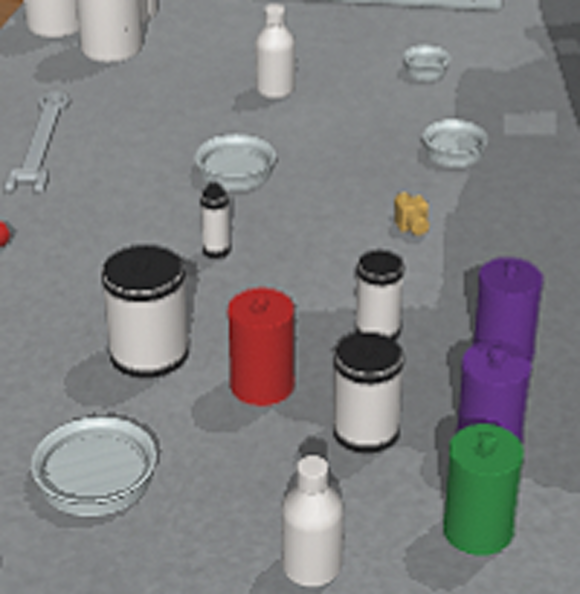

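The crops show the rim and cap ellipses clearly. I'll triangulate from their centres.

```bash
python3 - <<'E'
from h import *
P={'A':((468,285),(214,200),62),'B':((380,167),(380,266),70),'C':((437,104),(369,356),78),'D':((567,191),(144,270),86),
'cupa':((61,506),(426,60),18),'cupb':((159,359),(455,141),18),'cupc':((397,413),(236,159),18),'cupd':((617,178),(96,462),18),
'pur1':((304,120),(510,272),78),'pur2':((364,79),(495,358),78),'green':((408,46),(487,440),78),'red':((489,148),(262,304),78),
'bot1':((265,482),(274,10),95),'bot2':((514,42),(313,467),95)}
cs,cd=calibration('scene'),calibration('side')
for k,(u,v,h) in P.items():
    a=((np.array(u)+.5)/2.5-.5)+(140,110);b=((np.array(v)+.5)/2.9-.5)+(160,120)
    o1,d1=ray(cs,a);o2,d2=ray(cd,b)
    t=np.linalg.lstsq(np.c_[d1,-d2],o2-o1,rcond=None)[0];p=o1+d1*t[0];q=o2+d2*t[1]
    m=(onplane(cs,a,h)[:2]+onplane(cd,b,h)[:2])/2
    print(k,'tri',np.round((p+q)/2),'gap',round(np.linalg.norm(p-q),1),'planes',np.round(onplane(cs,a,h)[:2]),np.round(onplane(cd,b,h)[:2]),'r',round(np.hypot(*m)), 'az',round(np.degrees(np.arctan2(m[1],m[0]))))
E
```

```text
A tri [624.   3.  56.] gap 0.3 planes [627.  -3.] [621.  13.] r 624 az 0
B tri [465.  84.  67.] gap 0.9 planes [468.  81.] [464.  87.] r 474 az 10
C tri [453. 206.  75.] gap 1.0 planes [455. 202.] [452. 209.] r 498 az 24
D tri [641. 149.  83.] gap 1.2 planes [643. 145.] [639. 153.] r 658 az 13
cupa tri [ 490. -367.   14.] gap 0.3 planes [ 493. -369.] [ 489. -359.] r 611 az -37
cupb tri [ 439. -210.   13.] gap 0.0 planes [ 443. -213.] [ 438. -201.] r 487 az -25
cupc tri [ 640. -129.   14.] gap 1.8 planes [ 643. -131.] [ 638. -123.] r 653 az -11
cupd tri [638. 291.  12.] gap 2.3 planes [642. 284.] [635. 297.] r 701 az 24
pur1 tri [362.  87.  79.] gap 2.5 planes [363.  88.] [361.  84.] r 372 az 13
pur2 tri [362. 193.  78.] gap 2.1 planes [364. 192.] [361. 192.] r 410 az 28
green tri [359. 282.  79.] gap 3.9 planes [361. 283.] [357. 280.] r 456 az 38
red tri [542. 167.  79.] gap 1.0 planes [542. 168.] [542. 165.] r 567 az 17
bot1 tri [ 639. -292.   93.] gap 0.9 planes [ 639. -293.] [ 638. -288.] r 702 az -24
bot2 tri [465. 346.  94.] gap 0.6 planes [466. 343.] [464. 347.] r 579 az 37
```

Call:
arm_command(delta_pos=[[0.1, 0.13, 0], [0.2, 0.26, 0], [0.3, 0.39, 0], [0.4, 0.52, 0], [0.48, 0.64, 0]], delta_rot=[[0, 0, -0.05], [0, 0, -0.1], [0, 0, -0.15], [0, 0, -0.2], [0, 0, -0.2438]], claw=[0, 0, 0, 0, 0])

```text
t: 0.57
eef_pos: [354.5, -417.8, 214.5]
tcp_rot: [-3.141, -0.0, -0.004]
ft_force: [0.3, -0.1, 0.6]
opening: 0.996
grip_force: 0.0
```

Call:
arm_command(delta_pos=[[0.12, 0.12, 0.06], [0.24, 0.24, 0.12], [0.36, 0.36, 0.18], [0.48, 0.48, 0.24], [0.6, 0.5, 0.3]], delta_rot=[[0, 0, 0], [0, 0, 0], [0, 0, 0], [0, 0, 0], [0, 0, 0]], claw=[0, 0, 0, 0, 0])

```text
t: 0.98
eef_pos: [500.2, -292.7, 288.5]
tcp_rot: [-3.14, 0.001, 0.001]
ft_force: [0.1, -2.8, -0.8]
opening: 0.999
grip_force: 0.0
```

Call:
arm_command(delta_pos=[[0, 0.15, 0.05], [0, 0.24, 0.1], [0, 0.24, 0.1], [0, 0.24, 0.1], [0, 0.24, 0.1]], delta_rot=[[0, 0, 0], [0, 0, 0], [0, 0, 0], [0, 0, 0], [0, 0, 0]], claw=[0, 0, 0, 0, 0])

```text
t: 1.4
eef_pos: [500.0, -236.3, 312.6]
tcp_rot: [3.142, 0.0, -0.0]
ft_force: [-1.2, -0.2, -0.1]
opening: 0.998
grip_force: 0.0
```

```bash
python3 - <<'E'
from h import *
s=state();print(s['t'],s['eef_pos'],s['tcp_rot'],s['joints'],s['qvel'])
c=calibration('wrist');np.save('wc1.npy',c["T"]);save(read_camera('wrist'),'w1')
for n,p in dict(cupa=(491,-365,18),cupb=(440.5,-207.5,18),cupc=(640.5,-127.5,18),A=(624,4,62)).items():print(n,proj(c,p))
E
```

```text
1.4 [ 499.95094447 -236.26464806  312.57529574] [ 3.14154655e+00  4.36788792e-04 -3.02226527e-05] [-5.60793393e-01  3.00544489e-01  1.59705184e+00 -2.86472267e-04
  1.24434171e+00  1.01012506e+00] [-0.01696271  0.01187772  0.00121011  0.00125984  0.00204034  0.00057358]
cupa [374.50153627 169.71642884]
cupb [254.55177799 206.55448784]
cupc [184.24610525  45.15449118]
A [54.0331381  56.18787972]
```

View pics/w1.png

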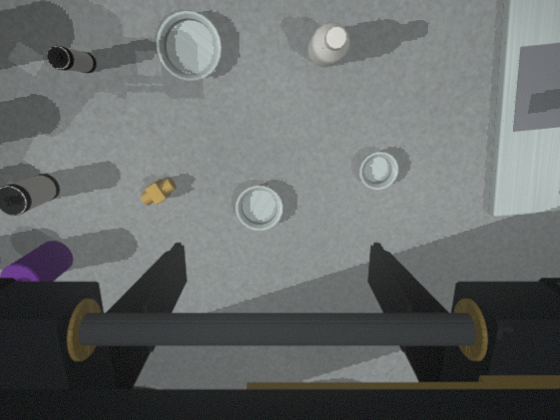

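Wrist view: cup rims at a (379,171), b (259,208) and c (188,45), all about 4 px right of prediction. That's a consistent shift of about 5 mm in y. Next I'll look over the cartridges and cup d from above.

Call:
arm_command(delta_pos=[[0, 0.16, 0], [0, 0.32, 0], [0, 0.48, 0], [0, 0.64, 0], [0, 0.8, 0]], delta_rot=[[0, 0, 0], [0, 0, 0], [0, 0, 0], [0, 0, 0], [0, 0, 0]], claw=[0, 0, 0, 0, 0])

```text
t: 1.87
eef_pos: [499.8, -35.4, 312.3]
tcp_rot: [-3.142, 0.001, -0.002]
ft_force: [0.8, -0.0, -0.1]
opening: 1.002
grip_force: 0.0
```

Call:
arm_command(delta_pos=[[0.04, 0.16, 0], [0.08, 0.32, 0], [0.12, 0.48, 0], [0.16, 0.64, 0], [0.16, 0.74, 0]], delta_rot=[[0, 0, 0], [0, 0, 0], [0, 0, 0], [0, 0, 0], [0, 0, 0]], claw=[0, 0, 0, 0, 0])

```text
t: 2.28
eef_pos: [541.3, 151.2, 311.9]
tcp_rot: [-3.141, 0.001, -0.0]
ft_force: [0.7, -0.2, -0.2]
opening: 0.999
grip_force: 0.0
```

Call:
arm_command(delta_pos=[[0, 0, 0], [0, 0, 0], [0, 0, 0], [0, 0, 0], [0, 0, 0]], delta_rot=[[0, 0, 0], [0, 0, 0], [0, 0, 0], [0, 0, 0], [0, 0, 0]], claw=[0, 0, 0, 0, 0])

```text
t: 2.7
eef_pos: [540.3, 147.6, 312.9]
tcp_rot: [3.141, 0.0, -0.002]
ft_force: [0.0, 0.4, 0.9]
opening: 1.001
grip_force: 0.0
```

```bash
python3 - <<'E'
from h import *
s=state();print(s['t'],s['eef_pos'],s['tcp_rot'],s['joints'])
c=calibration('wrist')
im=read_camera('wrist');np.save('wc2.npy',c["T"]);save(im,'w2')
for n,p in dict(cupd=(638.5,290.5,18),A=(624,4,62),B=(466,84,70),C=(453.5,205.5,78),D=(641,149,86),bot2=(465,346,95)).items():print(n,proj(c,p))
c["T"]=np.load('wc1.npy')
for n,p in dict(cupa=(379,171),cupb=(259,208),cupc=(188,45)).items():print(n,onplane(c,p,18))
E
```

```text
2.7 [540.25652412 147.61678172 312.94209767] [ 3.14136960e+00  1.07235629e-04 -2.15744990e-03] [ 1.48885033e-01  3.11350987e-01  1.58018900e+00 -2.15346611e-04
  1.25019225e+00  1.72190668e+00]
cupd [158.75642203  83.16805942]
A [404.43222943  95.24636059]
B [328.01410667 230.57177913]
C [228.09780486 242.69603178]
D [274.27593584  78.10474682]
bot2 [104.36464801 239.26712525]
cupa [ 489.30648855 -371.02154291   18.        ]
cupb [ 438.46943039 -213.46172956   18.        ]
cupc [ 640.67068981 -131.96383688   18.        ]
```

View pics/w2.png

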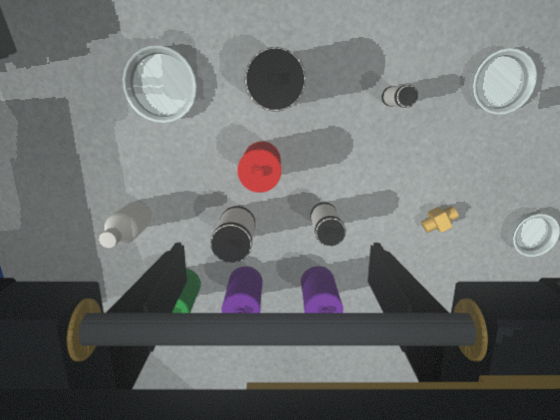

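The view shows caps A (408,97), B (330,233), C (232,243) and D (275,79), and cup d at (160,84). I'll convert these to positions.

```bash
python3 - <<'E'
from h import *
c=calibration('wrist');c["T"]=np.load('wc2.npy')
for n,(p,h) in dict(A=((408,97),62),B=((330,233),70),C=((232,243),78),D=((275,79),86),cupd=((160,84),18),cupc=((505,81),18),cupb=((537,235),18)).items():print(n,np.round(onplane(c,p,h),1))
E
```

```text
A [ 6.221e+02 -2.000e-01  6.200e+01]
B [462.8  81.4  70. ]
C [453.1 200.8  78. ]
D [640.1 148.3  86. ]
cupd [637.5 289.1  18. ]
cupc [ 640.8 -132.1   18. ]
cupb [ 439.3 -213.5   18. ]
```

Call:
arm_command(delta_pos=[[0.1, 0, -0.1], [0.2, 0, -0.2], [0.3, 0, -0.34], [0.4, 0, -0.48], [0.4, 0, -0.62]], delta_rot=[[0, 0, 0], [0, 0, 0], [0, 0, 0], [0, 0, 0], [0, 0, 0]], claw=[0, 0, 0, 0, 0])

```text
t: 3.17
eef_pos: [643.6, 147.8, 156.7]
tcp_rot: [-3.141, -0.003, -0.002]
ft_force: [1.6, -0.1, -0.1]
opening: 0.999
grip_force: 0.0
```

Call:
arm_command(delta_pos=[[0, 0, 0], [0, 0, 0], [0, 0, 0], [0, 0, 0], [0, 0, 0]], delta_rot=[[0, 0, 0], [0, 0, 0], [0, 0, 0], [0, 0, 0], [0, 0, 0]], claw=[0, 0, 0, 0, 0])

```text
t: 3.58
eef_pos: [640.6, 149.1, 160.7]
tcp_rot: [-3.141, -0.004, -0.0]
ft_force: [0.3, -0.5, -0.2]
opening: 1.0
grip_force: 0.0
```

```bash
python3 - <<'E'
from h import *
s=state();print(s['t'],s['eef_pos'],s['tcp_rot'])
c=calibration('wrist')
im=read_camera('wrist');save(im,'w3')
print(proj(c,(640,148,86)))
E
```

```text
3.5833 [640.5667247  149.12539114 160.72182578] [-3.14118788e+00 -3.72764487e-03 -1.10353484e-04]
[276.81898181 218.22725016]
```

View pics/w3.png

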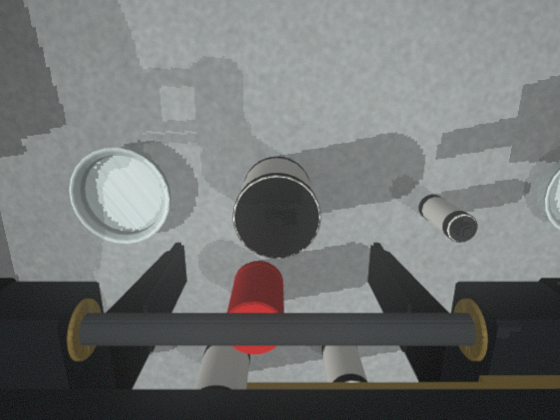

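The D cap is at (277,216), 2 px from the prediction. I'll descend and grip.

Call:
arm_command(delta_pos=[[0, 0, -0.12], [0, 0, -0.24], [0, 0, -0.36], [0, 0, -0.47], [0, 0, -0.47]], delta_rot=[[0, 0, 0], [0, 0, 0], [0, 0, 0], [0, 0, 0], [0, 0, 0]], claw=[0, 0, 0, 0, 0])

```text
t: 4.05
eef_pos: [637.9, 148.8, 36.7]
tcp_rot: [3.141, 0.006, -0.0]
ft_force: [-1.1, 0.0, 0.1]
opening: 0.996
grip_force: 0.0
```

Call:
arm_command(delta_pos=[[0, 0, 0], [0, 0, 0], [0, 0, 0], [0, 0, 0], [0, 0, 0]], delta_rot=[[0, 0, 0], [0, 0, 0], [0, 0, 0], [0, 0, 0], [0, 0, 0]], claw=[0, 0.2, 0.3, 0.35, 0.4])

```text
t: 4.47
eef_pos: [640.6, 149.1, 41.9]
tcp_rot: [-3.141, -0.002, -0.0]
ft_force: [-0.4, -0.2, 0.4]
opening: 0.774
grip_force: 0.0
```

Call:
arm_command(delta_pos=[[0, 0, 0], [0, 0, 0], [0, 0, 0], [0, 0, 0], [0, 0, 0]], delta_rot=[[0, 0, 0], [0, 0, 0], [0, 0, 0], [0, 0, 0], [0, 0, 0]], claw=[0.5, 0.6, 0.8, 1, 1])

```text
t: 4.88
eef_pos: [640.3, 149.1, 41.0]
tcp_rot: [3.142, -0.001, -0.0]
ft_force: [-0.0, -0.1, 6.3]
opening: 0.646
grip_force: 30.0
```

Call:
arm_command(delta_pos=[[0, 0, 0.06], [0, 0, 0.12], [0, 0, 0.2], [0, 0.05, 0.24], [0, 0.14, 0.24]], delta_rot=[[0, 0, 0], [0, 0, 0], [0, 0, 0], [0, 0, 0], [0, 0, 0]], claw=[1, 1, 1, 1, 1])

```text
t: 5.3
eef_pos: [641.2, 183.4, 102.8]
tcp_rot: [-3.141, -0.003, -0.003]
ft_force: [0.5, 0.1, -0.9]
opening: 0.648
grip_force: 30.0
```

Call:
arm_command(delta_pos=[[0, 0.12, 0], [0, 0.24, 0], [-0.01, 0.36, 0], [-0.01, 0.422, 0], [-0.01, 0.422, 0]], delta_rot=[[0, 0, 0], [0, 0, 0], [0, 0, 0], [0, 0, 0], [0, 0, 0]], claw=[1, 1, 1, 1, 1])

```text
t: 5.72
eef_pos: [636.7, 293.2, 99.9]
tcp_rot: [-3.141, 0.0, 0.003]
ft_force: [0.3, -0.4, -1.3]
opening: 0.647
grip_force: 30.0
```

Call:
arm_command(delta_pos=[[0, 0, -0.02], [0, 0, -0.05], [0, 0, -0.08], [0, 0, -0.1], [0, 0, -0.1]], delta_rot=[[0, 0, 0], [0, 0, 0], [0, 0, 0], [0, 0, 0], [0, 0, 0]], claw=[1, 1, 1, 1, 1])

```text
t: 6.13
eef_pos: [637.2, 288.3, 73.7]
tcp_rot: [3.141, 0.002, -0.001]
ft_force: [-0.3, 0.2, -1.8]
opening: 0.648
grip_force: 30.0
```

```bash
python3 - <<'E'
from h import *
s=state();print(s['t'],s['eef_pos'],s['ft_force'],s['opening'])
im=read_camera('side');save(cv2.resize(im[190:340,110:330],None,fx=2.7,fy=2.7,interpolation=cv2.INTER_CUBIC),'s4')
E
```

```text
6.1333 [637.17296489 288.30158215  73.65359293] [-0.27060284  0.18859801 -1.82276884] 0.6475508011348748
```

View pics/s4.png

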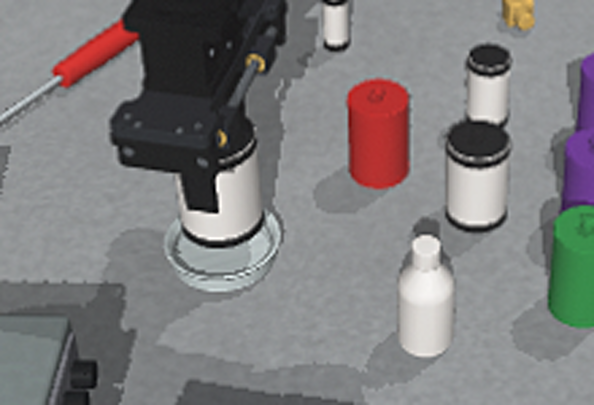

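Side view: D hangs centred over its cup, with its bottom edge near (222,238) inside the rim ring. I'll lower it and release.

Call:
arm_command(delta_pos=[[0, 0, -0.03], [0, 0, -0.06], [0, 0, -0.09], [0, 0, -0.104], [0, 0, -0.104]], delta_rot=[[0, 0, 0], [0, 0, 0], [0, 0, 0], [0, 0, 0], [0, 0, 0]], claw=[1, 1, 1, 1, 1])

```text
t: 6.6
eef_pos: [637.0, 289.3, 48.1]
tcp_rot: [3.141, 0.002, -0.0]
ft_force: [-0.2, -0.1, -1.5]
opening: 0.65
grip_force: 30.0
```

Call:
arm_command(delta_pos=[[0, 0, 0], [0, 0, 0], [0, 0, 0], [0, 0, 0], [0, 0, 0]], delta_rot=[[0, 0, 0], [0, 0, 0], [0, 0, 0], [0, 0, 0], [0, 0, 0]], claw=[1, 0.35, 0.3, 0.2, 0.1])

```text
t: 7.02
eef_pos: [637.8, 289.6, 49.9]
tcp_rot: [-3.141, -0.001, -0.0]
ft_force: [0.1, -0.1, -0.6]
opening: 0.788
grip_force: 0.0
```

Call:
arm_command(delta_pos=[[0, 0, 0], [0, 0, 0], [0, 0, 0.1], [0, 0, 0.25], [0, 0, 0.4]], delta_rot=[[0, 0, 0], [0, 0, 0], [0, 0, 0], [0, 0, 0], [0, 0, 0]], claw=[0, 0, 0, 0, 0])

```text
t: 7.43
eef_pos: [637.0, 289.3, 149.7]
tcp_rot: [3.141, 0.002, -0.0]
ft_force: [1.0, 0.3, 0.0]
opening: 0.995
grip_force: 0.0
```

Call:
arm_command(delta_pos=[[-0.148, -0.07, 0], [-0.295, -0.14, 0], [-0.443, -0.21, 0], [-0.59, -0.28, 0], [-0.738, -0.35, 0]], delta_rot=[[0, 0, 0], [0, 0, 0], [0, 0, 0], [0, 0, 0], [0, 0, 0]], claw=[0, 0, 0, 0, 0])

```text
t: 7.85
eef_pos: [451.2, 201.3, 149.6]
tcp_rot: [-3.142, -0.001, 0.0]
ft_force: [0.3, -0.8, -0.1]
opening: 0.998
grip_force: 0.0
```

Call:
arm_command(delta_pos=[[0, 0, 0], [0, 0, 0], [0, 0, 0], [0, 0, 0], [0, 0, 0]], delta_rot=[[0, 0, 0], [0, 0, 0], [0, 0, 0], [0, 0, 0], [0, 0, 0]], claw=[0, 0, 0, 0, 0])

```text
t: 8.27
eef_pos: [454.1, 202.4, 149.3]
tcp_rot: [-3.142, -0.0, -0.0]
ft_force: [0.8, -0.3, 0.4]
opening: 1.003
grip_force: 0.0
```

```bash
python3 - <<'E'
from h import *
s=state();print(s['t'],s['eef_pos'],s['tcp_rot'])
c=calibration('wrist')
im=read_camera('wrist');save(im,'w5')
print('C',proj(c,(453,202,78)),'D',proj(c,(637.5,289.5,91)),'cupd',proj(c,(637.5,289.5,18)))
E
```

```text
8.2667 [454.06505489 202.37477044 149.33830928] [-3.14153441e+00 -4.65953665e-04 -1.14327011e-04]
C [275.7377973  220.12343649] D [ 108.98611317 -104.48349751] cupd [154.25674006 -50.25951855]
```

View pics/w5.png

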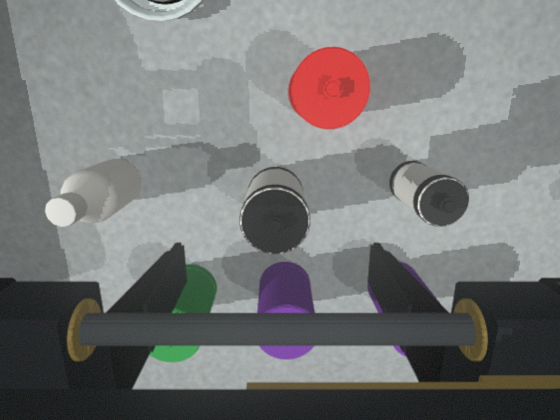

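C's cap is at (275,217), under the gripper. I'll descend, grip and lift.

Call:
arm_command(delta_pos=[[0, 0, -0.11], [0, 0, -0.22], [0, 0, -0.33], [0, 0, -0.44], [0, 0, -0.44]], delta_rot=[[0, 0, 0], [0, 0, 0], [0, 0, 0], [0, 0, 0], [0, 0, 0]], claw=[0, 0, 0, 0, 0])

```text
t: 8.73
eef_pos: [451.6, 201.6, 35.4]
tcp_rot: [3.14, 0.006, -0.0]
ft_force: [0.1, -0.2, -0.7]
opening: 0.998
grip_force: 0.0
```

Call:
arm_command(delta_pos=[[0, 0, 0], [0, 0, 0], [0, 0, 0], [0, 0, 0], [0, 0, 0]], delta_rot=[[0, 0, 0], [0, 0, 0], [0, 0, 0], [0, 0, 0], [0, 0, 0]], claw=[0, 0.2, 0.35, 0.4, 0.45])

```text
t: 9.15
eef_pos: [453.6, 202.2, 40.6]
tcp_rot: [-3.141, -0.002, -0.0]
ft_force: [-0.1, 0.8, -0.6]
opening: 0.773
grip_force: 0.0
```

Call:
arm_command(delta_pos=[[0, 0, 0], [0, 0, 0], [0, 0, 0], [0, 0, 0], [0, 0, 0]], delta_rot=[[0, 0, 0], [0, 0, 0], [0, 0, 0], [0, 0, 0], [0, 0, 0]], claw=[0.5, 0.6, 0.8, 1, 1])

```text
t: 9.57
eef_pos: [453.2, 202.1, 39.6]
tcp_rot: [-3.142, -0.0, -0.0]
ft_force: [-0.9, 0.1, 3.7]
opening: 0.511
grip_force: 30.0
```

Call:
arm_command(delta_pos=[[0, 0, 0], [0, 0, 0.1], [0, 0, 0.22], [0, 0, 0.34], [0, 0, 0.46]], delta_rot=[[0, 0, 0], [0, 0, 0], [0, 0, 0], [0, 0, 0], [0, 0, 0]], claw=[1, 1, 1, 1, 1])

```text
t: 9.98
eef_pos: [452.6, 201.8, 155.5]
tcp_rot: [3.141, 0.001, -0.0]
ft_force: [0.8, 0.3, -1.7]
opening: 0.506
grip_force: 30.0
```

Call:
arm_command(delta_pos=[[0.075, -0.134, 0], [0.149, -0.267, 0], [0.224, -0.4, 0], [0.298, -0.534, 0], [0.373, -0.668, 0]], delta_rot=[[0, 0, 0], [0, 0, 0], [0, 0, 0], [0, 0, 0], [0, 0, 0]], claw=[1, 1, 1, 1, 1])

```text
t: 10.4
eef_pos: [546.7, 33.3, 154.3]
tcp_rot: [3.142, 0.001, 0.0]
ft_force: [1.0, 0.3, -1.4]
opening: 0.513
grip_force: 30.0
```

Call:
arm_command(delta_pos=[[0.075, -0.134, 0], [0.149, -0.267, 0], [0.224, -0.4, 0], [0.298, -0.534, 0], [0.373, -0.668, 0]], delta_rot=[[0, 0, 0], [0, 0, 0], [0, 0, 0], [0, 0, 0], [0, 0, 0]], claw=[1, 1, 1, 1, 1])

```text
t: 10.82
eef_pos: [639.9, -133.8, 154.0]
tcp_rot: [-3.141, 0.001, -0.0]
ft_force: [1.5, -0.4, -1.2]
opening: 0.507
grip_force: 30.0
```

Call:
arm_command(delta_pos=[[0, 0, 0], [0, 0, -0.08], [0, 0, -0.18], [0, 0, -0.26], [0, 0, -0.3]], delta_rot=[[0, 0, 0], [0, 0, 0], [0, 0, 0], [0, 0, 0], [0, 0, 0]], claw=[1, 1, 1, 1, 1])

```text
t: 11.23
eef_pos: [638.2, -131.7, 76.5]
tcp_rot: [-3.14, 0.004, -0.0]
ft_force: [-0.3, 0.2, -1.5]
opening: 0.508
grip_force: 30.0
```

Call:
arm_command(delta_pos=[[0, 0, 0], [0, 0, 0], [0, 0, 0], [0, 0, 0], [0, 0, 0]], delta_rot=[[0, 0, 0], [0, 0, 0], [0, 0, 0], [0, 0, 0], [0, 0, 0]], claw=[1, 1, 1, 1, 1])

```text
t: 11.65
eef_pos: [640.0, -132.0, 80.6]
tcp_rot: [3.141, -0.002, -0.0]
ft_force: [-0.5, -0.2, -1.3]
opening: 0.507
grip_force: 30.0
```

```bash
python3 - <<'E'
from h import *
s=state();print(s['t'],s['eef_pos'],s['ft_force'],s['opening'])
a=read_camera('side');b=read_camera('scene')
r=lambda i:cv2.resize(i,None,fx=3.5,fy=3.5,interpolation=cv2.INTER_CUBIC)
save(np.hstack([r(a[110:210,190:300]),r(b[215:315,245:355])]),'p6')
E
```

```text
11.65 [ 640.01917096 -132.04306365   80.64823498] [-0.45617886 -0.19949776 -1.3020763 ] 0.5066140769330811
```

View pics/p6.png

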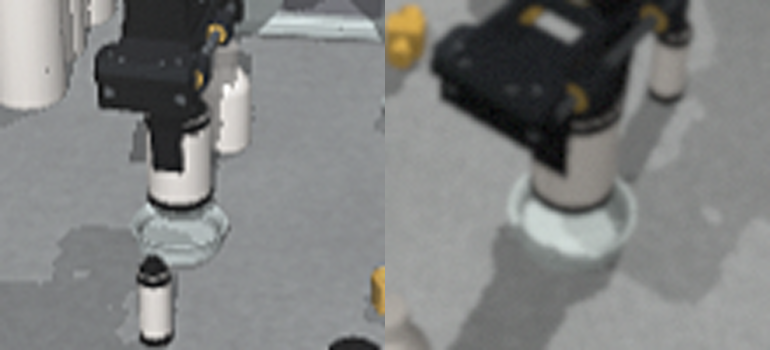

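Both views show C centred above cup c. I'll lower it, release and lift clear.

Call:
arm_command(delta_pos=[[0, 0, -0.04], [0, 0, -0.08], [0, 0, -0.11], [0, 0, -0.138], [0, 0, -0.138]], delta_rot=[[0, 0, 0], [0, 0, 0], [0, 0, 0], [0, 0, 0], [0, 0, 0]], claw=[1, 1, 1, 1, 1])

```text
t: 12.17
eef_pos: [639.4, -131.8, 43.7]
tcp_rot: [-3.141, 0.001, -0.0]
ft_force: [-0.1, -0.1, -1.2]
opening: 0.509
grip_force: 30.0
```

Call:
arm_command(delta_pos=[[0, 0, 0], [0, 0, 0], [0, 0, 0], [0, 0, 0], [0, 0, 0]], delta_rot=[[0, 0, 0], [0, 0, 0], [0, 0, 0], [0, 0, 0], [0, 0, 0]], claw=[1, 0.47, 0.4, 0.3, 0.1])

```text
t: 12.58
eef_pos: [639.6, -132.0, 45.0]
tcp_rot: [3.141, -0.0, -0.0]
ft_force: [-0.5, -0.3, -0.2]
opening: 0.685
grip_force: 0.0
```

Call:
arm_command(delta_pos=[[0, 0, 0], [0, 0, 0], [0, 0, 0.1], [0, 0, 0.25], [0, 0, 0.4]], delta_rot=[[0, 0, 0], [0, 0, 0], [0, 0, 0], [0, 0, 0], [0, 0, 0]], claw=[0, 0, 0, 0, 0])

```text
t: 13.0
eef_pos: [639.0, -131.8, 145.3]
tcp_rot: [-3.141, 0.002, -0.0]
ft_force: [0.2, 0.1, 0.5]
opening: 0.985
grip_force: 0.0
```

Call:
arm_command(delta_pos=[[-0.02, 0.13, 0], [-0.04, 0.26, 0], [-0.06, 0.39, 0], [-0.07, 0.532, 0], [-0.07, 0.532, 0]], delta_rot=[[0, 0, 0], [0, 0, 0], [0, 0, 0], [0, 0, 0], [0, 0, 0]], claw=[0, 0, 0, 0, 0])

```text
t: 13.42
eef_pos: [621.2, 6.0, 145.3]
tcp_rot: [-3.141, 0.0, 0.003]
ft_force: [-0.2, -0.3, -0.2]
opening: 0.998
grip_force: 0.0
```

Call:
arm_command(delta_pos=[[0, 0, 0], [0, 0, 0], [0, 0, 0], [0, 0, 0], [0, 0, 0]], delta_rot=[[0, 0, 0], [0, 0, 0], [0, 0, 0], [0, 0, 0], [0, 0, 0]], claw=[0, 0, 0, 0, 0])

```text
t: 13.83
eef_pos: [622.2, 0.0, 144.9]
tcp_rot: [3.141, 0.0, -0.002]
ft_force: [-0.2, -0.6, 0.3]
opening: 1.002
grip_force: 0.0
```

```bash
python3 - <<'E'
from h import *
s=state();print(s['t'],s['eef_pos'],s['tcp_rot'])
c=calibration('wrist')
im=read_camera('wrist');save(im,'w7')
print('A',proj(c,(622,1,62)),'C',proj(c,(640.5,-132,83)))
E
```

```text
13.8333 [6.22163941e+02 1.72974870e-02 1.44857624e+02] [ 3.14148268e+00  1.22988578e-04 -1.53856780e-03]
A [273.9099573  213.75963807] C [473.24543027 197.10577965]
```

View pics/w7.png

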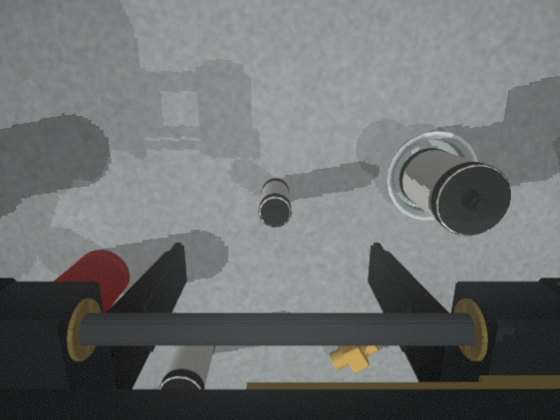

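The A cap is at (275,210), so I'll shift x by 2 mm. C stands in its cup with its cap at (474,199), as predicted. Now I'll grip A.

Call:
arm_command(delta_pos=[[0.008, 0, -0.12], [0.008, 0, -0.24], [0.008, 0, -0.36], [0.008, 0, -0.464], [0.008, 0, -0.464]], delta_rot=[[0, 0, 0], [0, 0, 0], [0, 0, 0], [0, 0, 0], [0, 0, 0]], claw=[0, 0.1, 0.2, 0.3, 0.4])

```text
t: 14.3
eef_pos: [621.7, 0.7, 24.4]
tcp_rot: [-3.141, 0.007, -0.001]
ft_force: [-0.2, 0.1, 0.3]
opening: 0.774
grip_force: 0.0
```

Call:
arm_command(delta_pos=[[0, 0, 0], [0, 0, 0], [0, 0, 0], [0, 0, 0], [0, 0, 0]], delta_rot=[[0, 0, 0], [0, 0, 0], [0, 0, 0], [0, 0, 0], [0, 0, 0]], claw=[0.45, 0.5, 0.55, 0.6, 0.65])

```text
t: 14.72
eef_pos: [624.6, 1.0, 30.3]
tcp_rot: [3.141, -0.002, -0.0]
ft_force: [-0.2, -0.1, -0.0]
opening: 0.426
grip_force: 0.0
```

Call:
arm_command(delta_pos=[[0, 0, 0], [0, 0, 0], [0, 0, 0], [0, 0, 0], [0, 0, 0]], delta_rot=[[0, 0, 0], [0, 0, 0], [0, 0, 0], [0, 0, 0], [0, 0, 0]], claw=[0.7, 0.75, 0.8, 1, 1])

```text
t: 15.13
eef_pos: [624.2, 1.1, 29.2]
tcp_rot: [3.141, -0.0, -0.0]
ft_force: [-0.9, 0.6, 3.9]
opening: 0.236
grip_force: 30.0
```

Call:
arm_command(delta_pos=[[0, 0, 0], [0, 0, 0], [0, 0, 0], [0, 0, 0], [0, 0, 0]], delta_rot=[[0, 0, 0], [0, 0, 0], [0, 0, 0], [0, 0, 0], [0, 0, 0]], claw=[1, 1, 1, 1, 1])

```text
t: 15.55
eef_pos: [624.2, 1.1, 29.2]
tcp_rot: [3.142, -0.0, -0.0]
ft_force: [-1.0, 1.4, 5.1]
opening: 0.24
grip_force: 30.0
```

Call:
arm_command(delta_pos=[[0, 0, 0.08], [0, 0, 0.2], [0, 0, 0.34], [0, 0, 0.46], [0, 0, 0.48]], delta_rot=[[0, 0, 0], [0, 0, 0], [0, 0, 0], [0, 0, 0], [0, 0, 0]], claw=[1, 1, 1, 1, 1])

```text
t: 15.97
eef_pos: [625.8, 0.9, 153.8]
tcp_rot: [3.141, -0.007, -0.0]
ft_force: [0.4, -0.2, 1.2]
opening: 0.235
grip_force: 30.0
```

Call:
arm_command(delta_pos=[[-0.054, -0.148, 0], [-0.108, -0.297, 0], [-0.161, -0.445, 0], [-0.215, -0.594, 0], [-0.269, -0.742, 0]], delta_rot=[[0, 0, 0], [0, 0, 0], [0, 0, 0], [0, 0, 0], [0, 0, 0]], claw=[1, 1, 1, 1, 1])

```text
t: 16.38
eef_pos: [555.7, -185.9, 148.3]
tcp_rot: [-3.141, 0.001, 0.0]
ft_force: [0.6, -0.4, -0.7]
opening: 0.234
grip_force: 30.0
```

Call:
arm_command(delta_pos=[[-0.054, -0.148, 0], [-0.108, -0.297, 0], [-0.161, -0.445, 0], [-0.215, -0.594, 0], [-0.269, -0.742, 0]], delta_rot=[[0, 0, 0], [0, 0, 0], [0, 0, 0], [0, 0, 0], [0, 0, 0]], claw=[1, 1, 1, 1, 1])

```text
t: 16.8
eef_pos: [488.4, -371.6, 148.2]
tcp_rot: [-3.141, 0.001, -0.0]
ft_force: [0.1, -0.0, -1.2]
opening: 0.235
grip_force: 30.0
```

Call:
arm_command(delta_pos=[[0, 0, 0], [0, 0, -0.1], [0, 0, -0.22], [0, 0, -0.32], [0, 0, -0.36]], delta_rot=[[0, 0, 0], [0, 0, 0], [0, 0, 0], [0, 0, 0], [0, 0, 0]], claw=[1, 1, 1, 1, 1])

```text
t: 17.22
eef_pos: [488.3, -368.7, 55.2]
tcp_rot: [-3.138, 0.004, -0.0]
ft_force: [-0.3, 1.1, -1.4]
opening: 0.235
grip_force: 30.0
```

Call:
arm_command(delta_pos=[[0, 0, 0], [0, 0, 0], [0, 0, 0], [0, 0, 0], [0, 0, 0]], delta_rot=[[0, 0, 0], [0, 0, 0], [0, 0, 0], [0, 0, 0], [0, 0, 0]], claw=[1, 1, 1, 1, 1])

```text
t: 17.63
eef_pos: [490.0, -370.3, 60.2]
tcp_rot: [3.14, -0.001, 0.0]
ft_force: [-0.7, -0.2, 0.1]
opening: 0.235
grip_force: 30.0
```

```bash
python3 - <<'E'
from h import *
s=state();print(s['t'],s['eef_pos'],s['ft_force'],s['opening'])
a=read_camera('side');b=read_camera('scene');c=read_camera('wrist')
r=lambda i:cv2.resize(i,None,fx=4,fy=4,interpolation=cv2.INTER_CUBIC)
save(np.hstack([r(a[95:175,270:350]),r(b[265:345,130:210])]),'p8');save(c,'w8')
E
```

```text
17.6333 [ 490.02248032 -370.25736411   60.22199643] [-0.71159611 -0.22088384  0.11795012] 0.23540425709573923
```

View pics/p8.png

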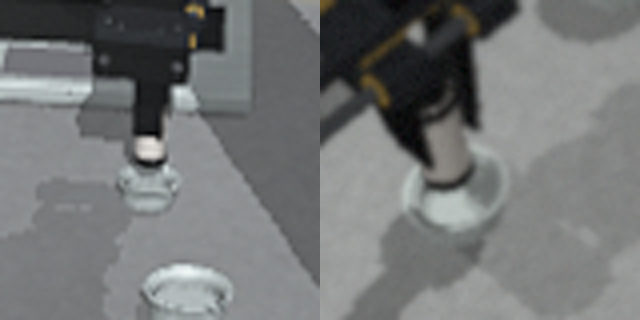

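A hangs centred above cup a in both views. I'll lower it, release and lift.

Call:
arm_command(delta_pos=[[0, 0, -0.03], [0, 0, -0.06], [0, 0, -0.09], [0, 0, -0.1], [0, 0, -0.1]], delta_rot=[[0, 0, 0], [0, 0, 0], [0, 0, 0], [0, 0, 0], [0, 0, 0]], claw=[1, 1, 1, 1, 1])

```text
t: 18.2
eef_pos: [489.4, -369.7, 33.8]
tcp_rot: [-3.141, 0.001, -0.0]
ft_force: [-2.7, 2.9, 7.5]
opening: 0.235
grip_force: 30.0
```

Call:
arm_command(delta_pos=[[0, 0, 0], [0, 0, 0], [0, 0, 0], [0, 0, 0], [0, 0, 0]], delta_rot=[[0, 0, 0], [0, 0, 0], [0, 0, 0], [0, 0, 0], [0, 0, 0]], claw=[1, 0.75, 0.65, 0.5, 0.3])

```text
t: 18.62
eef_pos: [489.5, -370.0, 33.5]
tcp_rot: [-3.141, 0.0, -0.0]
ft_force: [-0.6, -0.3, -0.8]
opening: 0.403
grip_force: 0.0
```

Call:
arm_command(delta_pos=[[0, 0, 0], [0, 0, 0], [0, 0, 0.1], [0, 0, 0.25], [0, 0, 0.4]], delta_rot=[[0, 0, 0], [0, 0, 0], [0, 0, 0], [0, 0, 0], [0, 0, 0]], claw=[0.2, 0, 0, 0, 0])

```text
t: 19.03
eef_pos: [489.1, -369.6, 134.3]
tcp_rot: [-3.14, 0.002, -0.0]
ft_force: [0.8, 0.2, 0.6]
opening: 0.755
grip_force: 0.0
```

Call:
arm_command(delta_pos=[[-0.007, 0.121, 0.04], [-0.014, 0.241, 0.06], [-0.021, 0.362, 0.06], [-0.028, 0.482, 0.06], [-0.035, 0.603, 0.06]], delta_rot=[[0, 0, 0], [0, 0, 0], [0, 0, 0], [0, 0, 0], [0, 0, 0]], claw=[0, 0, 0, 0, 0])

```text
t: 19.45
eef_pos: [480.5, -218.0, 149.2]
tcp_rot: [3.141, -0.001, -0.001]
ft_force: [1.0, -1.1, -0.2]
opening: 0.997
grip_force: 0.0
```

Call:
arm_command(delta_pos=[[-0.007, 0.121, 0], [-0.014, 0.241, 0], [-0.021, 0.362, 0], [-0.028, 0.482, 0], [-0.035, 0.603, 0]], delta_rot=[[0, 0, 0], [0, 0, 0], [0, 0, 0], [0, 0, 0], [0, 0, 0]], claw=[0, 0, 0, 0, 0])

```text
t: 19.87
eef_pos: [471.8, -67.2, 149.1]
tcp_rot: [3.141, -0.0, -0.0]
ft_force: [1.4, -0.4, -0.1]
opening: 1.001
grip_force: 0.0
```

Call:
arm_command(delta_pos=[[-0.007, 0.121, 0], [-0.014, 0.241, 0], [-0.021, 0.362, 0], [-0.028, 0.482, 0], [-0.035, 0.602, 0]], delta_rot=[[0, 0, 0], [0, 0, 0], [0, 0, 0], [0, 0, 0], [0, 0, 0]], claw=[0, 0, 0, 0, 0])

```text
t: 20.28
eef_pos: [463.0, 83.5, 149.1]
tcp_rot: [3.142, -0.0, -0.0]
ft_force: [1.3, -0.2, 0.3]
opening: 1.0
grip_force: 0.0
```

Call:
arm_command(delta_pos=[[0, 0, 0], [0, 0, 0], [0, 0, 0], [0, 0, 0], [0, 0, 0]], delta_rot=[[0, 0, 0], [0, 0, 0], [0, 0, 0], [0, 0, 0], [0, 0, 0]], claw=[0, 0, 0, 0, 0])

```text
t: 20.7
eef_pos: [463.5, 81.1, 149.0]
tcp_rot: [3.141, -0.0, -0.002]
ft_force: [-0.0, 0.2, -0.5]
opening: 0.996
grip_force: 0.0
```

```bash
python3 - <<'E'
from h import *
s=state();print(s['t'],s['eef_pos'],s['tcp_rot'])
c=calibration('wrist')
im=read_camera('wrist');save(im,'w9')
print('B',proj(c,(463,82,70)))
g=im.max(2);m=((g<75)).astype(np.uint8);m[255:]=0
for q in cv2.findContours(m,0,2)[0]:
    if 300<cv2.contourArea(q)<8000: print(cv2.boundingRect(q),cv2.contourArea(q),cv2.minEnclosingCircle(q))
E
```

```text
20.7 [463.5070773  81.0638329 148.981415 ] [ 3.14145244e+00 -7.34942049e-05 -1.64789936e-03]
B [273.90998142 215.86827382]
(253, 193, 46, 45) 1540.5 ((275.2874755859375, 214.78207397460938), 23.02536392211914)
```

B's cap is at (275,215), as predicted. I'll grip it and carry it over cup b.

Call:
arm_command(delta_pos=[[0, 0, -0.12], [0, 0, -0.24], [0, 0, -0.36], [0, 0, -0.456], [0, 0, -0.456]], delta_rot=[[0, 0, 0], [0, 0, 0], [0, 0, 0], [0, 0, 0], [0, 0, 0]], claw=[0, 0, 0.1, 0.2, 0.3])

```text
t: 21.17
eef_pos: [461.7, 81.3, 31.6]
tcp_rot: [3.141, 0.006, -0.001]
ft_force: [-1.6, 0.1, -0.9]
opening: 0.848
grip_force: 0.0
```

Call:
arm_command(delta_pos=[[0, 0, 0], [0, 0, 0], [0, 0, 0], [0, 0, 0], [0, 0, 0]], delta_rot=[[0, 0, 0], [0, 0, 0], [0, 0, 0], [0, 0, 0], [0, 0, 0]], claw=[0.35, 0.4, 0.45, 0.5, 0.55])

```text
t: 21.58
eef_pos: [463.8, 82.0, 36.0]
tcp_rot: [3.142, -0.002, -0.0]
ft_force: [0.0, -0.1, 0.3]
opening: 0.496
grip_force: 0.0
```

Call:
arm_command(delta_pos=[[0, 0, 0], [0, 0, 0], [0, 0, 0], [0, 0, 0], [0, 0, 0]], delta_rot=[[0, 0, 0], [0, 0, 0], [0, 0, 0], [0, 0, 0], [0, 0, 0]], claw=[0.6, 0.65, 0.8, 1, 1])

```text
t: 22.0
eef_pos: [463.5, 82.1, 35.3]
tcp_rot: [3.141, -0.001, 0.0]
ft_force: [-0.6, 0.5, 6.0]
opening: 0.373
grip_force: 30.0
```

Call:
arm_command(delta_pos=[[0, 0, 0], [0, 0, 0.08], [0, 0, 0.2], [0, 0, 0.34], [0, 0, 0.46]], delta_rot=[[0, 0, 0], [0, 0, 0], [0, 0, 0], [0, 0, 0], [0, 0, 0]], claw=[1, 1, 1, 1, 1])

```text
t: 22.42
eef_pos: [463.0, 82.0, 151.5]
tcp_rot: [3.141, 0.001, -0.0]
ft_force: [0.6, -0.5, -0.8]
opening: 0.374
grip_force: 30.0
```

Call:
arm_command(delta_pos=[[-0.01, -0.12, 0], [-0.02, -0.24, 0], [-0.03, -0.36, 0], [-0.04, -0.48, 0], [-0.05, -0.6, 0]], delta_rot=[[0, 0, 0], [0, 0, 0], [0, 0, 0], [0, 0, 0], [0, 0, 0]], claw=[1, 1, 1, 1, 1])

```text
t: 22.83
eef_pos: [450.4, -69.2, 150.0]
tcp_rot: [3.142, 0.0, 0.0]
ft_force: [1.4, -1.3, -0.6]
opening: 0.371
grip_force: 30.0
```

Call:
arm_command(delta_pos=[[-0.01, -0.12, 0], [-0.02, -0.24, 0], [-0.03, -0.36, 0], [-0.04, -0.48, 0], [-0.048, -0.58, 0]], delta_rot=[[0, 0, 0], [0, 0, 0], [0, 0, 0], [0, 0, 0], [0, 0, 0]], claw=[1, 1, 1, 1, 1])

```text
t: 23.25
eef_pos: [438.3, -214.8, 149.9]
tcp_rot: [3.142, 0.0, -0.001]
ft_force: [0.6, 0.4, -0.4]
opening: 0.372
grip_force: 30.0
```

Call:
arm_command(delta_pos=[[0, 0, 0], [0, 0, -0.1], [0, 0, -0.22], [0, 0, -0.32], [0, 0, -0.34]], delta_rot=[[0, 0, 0], [0, 0, 0], [0, 0, 0], [0, 0, 0], [0, 0, 0]], claw=[1, 1, 1, 1, 1])

```text
t: 23.67
eef_pos: [437.3, -211.7, 61.9]
tcp_rot: [-3.139, 0.005, -0.0]
ft_force: [-0.1, -0.0, -0.6]
opening: 0.375
grip_force: 30.0
```

Call:
arm_command(delta_pos=[[0, 0, 0], [0, 0, 0], [0, 0, 0], [0, 0, 0], [0, 0, 0]], delta_rot=[[0, 0, 0], [0, 0, 0], [0, 0, 0], [0, 0, 0], [0, 0, 0]], claw=[1, 1, 1, 1, 1])

```text
t: 24.08
eef_pos: [439.2, -213.2, 66.0]
tcp_rot: [3.14, -0.002, -0.0]
ft_force: [0.3, 0.2, -0.8]
opening: 0.375
grip_force: 30.0
```

```bash
python3 - <<'E'
from h import *
s=state();print(s['t'],s['eef_pos'],s['ft_force'],s['opening'])
a=read_camera('side');b=read_camera('scene')
r=lambda i:cv2.resize(i,None,fx=3.5,fy=3.5,interpolation=cv2.INTER_CUBIC)
save(np.hstack([r(a[105:205,260:370]),r(b[205:305,150:260])]),'p10')
E
```

```text
24.0833 [ 439.23985326 -213.15340819   66.01236402] [ 0.29501008  0.1867665  -0.80629464] 0.3750257187658282
```

View pics/p10.png

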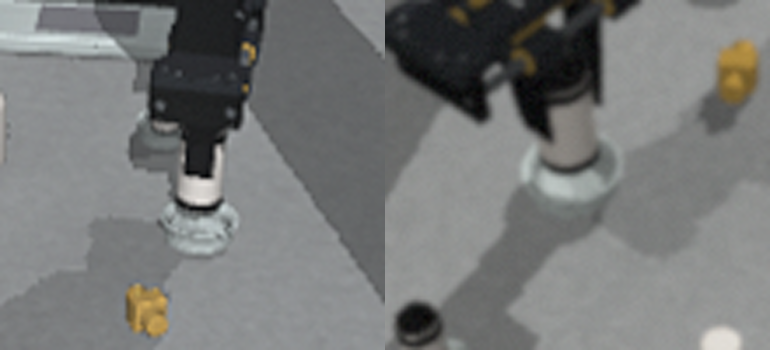

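B is centred over its cup. I'll lower it, release it, then lift and move back so all four can be checked.

Call:
arm_command(delta_pos=[[0, 0, -0.03], [0, 0, -0.06], [0, 0, -0.09], [0, 0, -0.1], [0, 0, -0.1]], delta_rot=[[0, 0, 0], [0, 0, 0], [0, 0, 0], [0, 0, 0], [0, 0, 0]], claw=[1, 1, 1, 1, 1])

```text
t: 24.6
eef_pos: [438.7, -212.8, 39.7]
tcp_rot: [-3.141, 0.0, -0.0]
ft_force: [-1.1, 0.8, 7.1]
opening: 0.372
grip_force: 30.0
```

Call:
arm_command(delta_pos=[[0, 0, 0], [0, 0, 0], [0, 0, 0], [0, 0, 0], [0, 0, 0]], delta_rot=[[0, 0, 0], [0, 0, 0], [0, 0, 0], [0, 0, 0], [0, 0, 0]], claw=[1, 0.6, 0.5, 0.3, 0.1])

```text
t: 25.02
eef_pos: [438.7, -212.9, 39.6]
tcp_rot: [-3.141, 0.0, -0.0]
ft_force: [0.3, -0.2, 0.3]
opening: 0.555
grip_force: 0.0
```

Call:
arm_command(delta_pos=[[0, 0, 0], [0, 0, 0], [0, 0, 0.1], [0, 0, 0.25], [0, 0, 0.4]], delta_rot=[[0, 0, 0], [0, 0, 0], [0, 0, 0], [0, 0, 0], [0, 0, 0]], claw=[0, 0, 0, 0, 0])

```text
t: 25.43
eef_pos: [438.3, -212.6, 140.6]
tcp_rot: [-3.14, 0.002, -0.0]
ft_force: [0.5, -0.9, 0.8]
opening: 0.902
grip_force: 0.0
```

Call:
arm_command(delta_pos=[[0, 0, 0.16], [0, 0, 0.32], [0, 0.1, 0.48], [0, 0.2, 0.6], [0, 0.32, 0.64]], delta_rot=[[0, 0, 0], [0, 0, 0], [0, 0, 0], [0, 0, 0], [0, 0, 0]], claw=[0, 0, 0, 0, 0])

```text
t: 25.85
eef_pos: [439.5, -133.1, 304.2]
tcp_rot: [3.139, -0.005, -0.002]
ft_force: [0.6, 0.6, -0.5]
opening: 1.002
grip_force: 0.0
```

Call:
arm_command(delta_pos=[[0, 0, 0], [0, 0, 0], [0, 0, 0], [0, 0, 0], [0, 0, 0]], delta_rot=[[0, 0, 0], [0, 0, 0], [0, 0, 0], [0, 0, 0], [0, 0, 0]], claw=[0, 0, 0, 0, 0])

```text
t: 26.27
eef_pos: [438.7, -133.7, 299.1]
tcp_rot: [-3.141, 0.002, -0.001]
ft_force: [-0.5, 0.1, 0.3]
opening: 0.999
grip_force: 0.0
```

```bash
python3 - <<'E'
from h import *
s=state();print(s['t'],s['eef_pos'])
a=read_camera('side');b=read_camera('scene')
r=lambda i,f:cv2.resize(i,None,fx=f,fy=f,interpolation=cv2.INTER_CUBIC)
A=r(a[115:315,150:350],2);B=r(b[140:340,130:330],1.99);B=r(b[140:340,140:340],2)
save(np.hstack([A,B]),'p11')
c=calibration('side');d=calibration('scene')
for n,x,y,h in(('a',490,-365,67),('b',440.5,-207.5,75),('c',640.5,-127.5,83),('d',638.5,290.5,91)):
    print(n,(proj(c,(x,y,h))-(150,115))*2,(proj(d,(x,y,h))-(140,140))*2)
E
```

```text
26.2667 [ 438.68343165 -133.68343008  299.10234639]
a [314.89280495  20.57427817] [ 40.41362017 309.60550961]
b [334.32709235  68.95502103] [123.54795117 186.54517269]
c [179.72673206  76.16591291] [320.6768706  225.09014647]
d [ 77.71166749 270.7303375 ] [503.71868604  34.43769073]
```

View pics/p11.png

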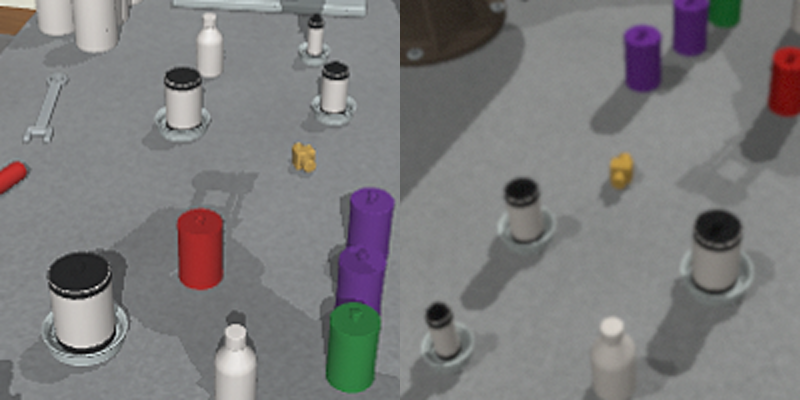

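All four stand upright in their own cups: A (316,20), B (335,70), C (182,77) and D (80,270) in the side half, each within about 2 px of prediction. Both bottles look undisturbed, so I'm handing in.

```bash
python3 -c "from cell import *; print(job_done())"
```

```text
the job is handed in; nothing more can be done
None
```

All four cartridges are docked upright in the cups of their own sizes, both bottles stand where they were, and the job was handed in at about 26 s; no verdict was returned.

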